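# Bolt the cup rail to the counter track

### The arm

A 6-joint arm with a two-finger parallel gripper is mounted at the origin on the work surface. World frame = base frame: x ahead of the robot, y to its left, z up, the work surface at z = 0. Lengths are in mm, angles in rad, forces in N, time in s.
With the tool pointing down it reaches from about 275 to 750 mm from the base axis. Payload 10.2 kg.
Tool frame: the origin (TCP) lies on the centre line of the jaws, within the pads' length; the fingertips stand 17 mm ahead of it and the grasp point (between the pads) lies 2 mm behind it (env.tips_ahead is the distance from the TCP to the fingertips, in mm); x points along the fingers, z is the direction in which the jaws open and shut, and the axes are right-handed (so a half turn about x gives the same grasp; the last joint's range is limited). The gripper opens to 88 mm and grips with 3 to 60 N. Pads are 18 mm wide; open, the fingers measure 123 mm over their backs; the gripper's body (75 mm by 187 mm) begins 45 mm behind the grasp point.
Start: joints at [0.94, 0.313, 1.498, -0, 1.331, -0.223], TCP at [208.223, 481.949, 255.72] pointing down, gripper open.
Joint ranges: [-2.94, 2.94], [-0.97, 2.17], [0.19, 2.56], [-1.23, 4.37], [0.02, 3.11], [-2.88, 2.88]. Speed limits (rad/s): [2.39, 2.39, 3.01, 3.14, 3.14, 3.14].

### API

Orientations are given as a unit quaternion [x, y, z, w].
In Python, from bench import env gives the robot as it stands.
- The arm moves only by the tool servo_tool, never from a script. Its argument "moves" is a list that holds one entry, the list of rows, each a list of 4 numbers: the shift along the tool's x, y, z in mm, then the turn about the tool's x in degrees. In form: [[[dx, dy, dz, turn], ...]]. A call has 1 to 8 rows; each row is the pose to reach, as a shift and turn from the pose commanded when the call began, along the tool's axes at that moment; what a row does not reach only later rows make up. A row lasts 1/8 s, in which the tool goes at most 62.5 mm and 10.7 degrees, less where a joint would pass 70% of its speed; a pose out of reach is approached as far as the arm can. A call with a gripper value outside its range is refused whole. "grip" is the finger opening in mm, from 0 to 88.1, set as the call begins (left out, the last holds). The fingers move at their own pace and stop on an object; the grip force is fixed at half the most. Time passes only in rows, so rows that repeat a pose let the fingers close. It gives the time, the measured TCP pose, the force and the opening at its end, in the units of the state.
- env.read_state(): the state, without advancing time (a new reading comes with each control period).
- env.camera(name): name is "scene" or "top" or "wrist"; returns a dict with "color" (480x640x3 uint8, red, green, blue), "z_map" (480x640 float32, mm along the optical axis (not along the pixel's ray), 0 where there is no reading), "fx", "fy", "cx", "cy" (pixels), "extrinsics" (4x4, takes a point from camera to world coordinates); the wrist camera has in their place "T_tool_cam" (4x4, takes a point from camera to tool coordinates, whose origin is the TCP and whose axes are the tool frame's). Camera axes: x right, y down, z forward; pixel columns grow to the right and rows downward; lengths in mm; the calibration is good to about 2 mm. A picture is of the moment at which its call begins: read the wrist's pose just before it.
- env.sign_off(): hands the job in, once; it reports no verdict.
The state is a dict: "t": time; "q": joint angles; "qvel": joint speeds; "joint_torque": joint torques, N m; "position": TCP position; "tcp_rot": TCP orientation; "contact_force": force on the tool from outside, world axes, zero at the start; "wrist_torque": the same for the moment, N m; "finger_gap": finger opening in mm.
Only numpy, scipy, OpenCV 4.12 (cv2) and the standard library are available. Lean on these libraries where they do the work, as an engineer would, in place of code of your own. Each camera call takes 0.05 s, during which the arm holds its last target. There are 200 camera calls.

### The job

The cup rail's blue foot is standing loose on the aluminium track. Take the T-bolt by its red wing nut out of the wooden block, slide the bolt's head down through the opening in the foot into the track's slot, turn it clockwise until the head sits square across the slot, then tighten the wing nut clockwise until it clamps the foot firmly, and let go. Leave the rail where it stands along the track and do not disturb the cups.

Things in the scene. Friction and masses are not known exactly. Their poses are not given: they have to be found in the camera images.
- track: Aluminium T-slot track fixed to the counter, 360 long (its y axis), 60 wide (x), 23 high; origin at the centre of its underside, z up. A 21 mm wide slot runs along its whole top; under 6 mm thick lips lies a channel 31.4 mm wide and 13 mm deep.
- foot: Blue foot plate of the cup rail, 60 x 194 x 6, lying on top of the track with the same axes; it can slide stiffly (about 5 N) along the track's y. Origin at the centre of its opening, on its underside. A thin post stands 130 mm from the opening towards the foot's +y and carries a 200 mm bar across, 166 mm above the foot's underside, with a small chrome spring clamp on it.
- opening (a point): Centre of the opening through the foot, at the foot's upper face (29 mm above the counter). The opening is 21 mm wide (x) and 40 mm long (y, along the slot) and stands right over the track's slot; axes as the track's. The bolt's head passes only lengthwise (head's long axis along y).
- wing (a point): Red wing nut with the T-bolt hanging under it: this point is on the axis, at the height to grip, 26 mm above the underside of the nut. The wing is an upright blade 14 thick (its x, grip across this), 44 long (its y) and 31 high, reaching 10 mm above and 21 mm below this point; under it a round flange, 36 in diameter and 5 thick. z is the bolt's axis, up. At the start the flange rests on the block and the wing is parallel to the bolt's head. Bolt and nut weigh about 110 g.
- head (a point): Centre of the T-bolt's steel head, 18 mm below the underside of the nut when loose. The head is 30 long (its y), 16 wide (x), 7 thick, on an 8 mm shank; its leading corners are cut back so that, once in the channel, turned clockwise from lying along the slot, it stops against the channel's walls at or a little (about 0.15 rad) past a quarter turn. With the flange resting on the foot, the head hangs about 2.4 mm below the lips.
- tbolt (a joint): How far the wing nut has been turned clockwise (from above) relative to the bolt, rad: 0 loose (as at the start), at most 1.7. The thread is quick and a little stiff (0.04 N m), so that the bolt turns along with the nut until its head is stopped; then the nut turns on the bolt and draws the head up by 2.4 mm per rad. The head meets the lips at about 1.0 and the nut is firmly tight from about 1.25. It stays where it is left.
- holder: Wooden parking block fixed to the counter, 66 x 72 x 30 high, origin at the centre of its underside; the bolt hangs in an opening in it like the foot's (21 x 40, long along its y), flange on the block's top.
- wingnut: The red wing nut (with the T-bolt): the same axes as point wing; origin on the axis at the underside of its flange.
- cup_a: A cobalt blue ceramic cup, 78 in diameter, 75 high; origin at the centre of its underside. Leave alone.
- cup_b: The other cobalt cup, the same. Leave alone.
Mind the look-alikes: they are no part of the job. There is more than one size of the wingnut; the job needs the larger.

How it is judged (in metres and radians):
On the way, in this order (a step that is already met when the one before it is completed fails the run):
1. the bolt's head hangs in the track's channel, through the foot's opening (z of head in the frame of opening below -0.0145 m and horizontal distance between head and opening below 0.018 m), for 0.1 s.
2. the head is turned square across the slot (z of head in the frame of opening below -0.0135 m and angle between the y axis of head and the x axis of track, either way round below 0.35 rad), for 0.1 s.
At the end, for the whole second after the job is handed in: Bolt head under the lips, within 18 mm of the opening's centre and 0.35 rad of square across the slot, bolt upright within 0.1 rad; nut turned over 1.1 rad on the bolt and pressing on the foot with over 4 N; foot within 20 mm of its start; at rest (horizontal distance between head and opening below 0.018 m and z of head in the frame of opening below -0.0125 m and angle between the y axis of head and the x axis of track, either way round below 0.35 rad and angle between wing's own z axis and vertical below 0.1 rad and value of joint tbolt above 1.1 rad and contact force between wingnut and foot above 4 N and distance of opening from where it was at the start of the episode below 0.02 m and linear speed of wingnut below 0.01 m/s); the robot touches nothing.
It fails at once if a cup is pushed more than 30 mm (distance of any of cup_a, cup_b from where it was at the start of the episode above 0.03 m).
It also fails if it takes over 64 s, if anything falls off the work surface, if the arm or the gripper's body presses on something with over 40 N, if the wrist force passes 120 N, or if a joint passes its speed limit or range.

## Working session

There is one attempt and no reset: what is moved stays moved. The work goes in short steps, Python scripts to look and compute and a tool call to move; the robot and the scene stay as the last step left them, time stands still between calls to the robot, and variables do not carry over. Pictures are saved under pics/ and viewed, about 8 in all and at most 12, crops included, and the job is handed in when it is done.

Besides the shell and the picture viewer there is one more tool, called after "Call:" as name([rows], argument=value, ...), one row to a line, values as JSON. servo_tool: Moves the arm, as the interface text tells. Its arguments: {"type":"object","properties":{"moves":{"type":"array","items":{"type":"array","items":{"type":"array","items":{"type":"number"}}}},"grip":{"type":"number"}},"required":["moves"]}

```bash
mkdir -p pics; cat > h.py <<'E'
import numpy as np, cv2
from bench import env
from scipy.spatial.transform import Rotation as R
def cam(n):
    s=env.read_state(); c=env.camera(n)
    if n=="wrist":
        T=np.eye(4);T[:3,:3]=R.from_quat(s["tcp_rot"]).as_matrix();T[:3,3]=s["position"]
        c["extrinsics"]=T@np.array(c["T_tool_cam"])
    c["extrinsics"]=np.array(c["extrinsics"]);return c
def ray(c,uv,z):
    uv=np.atleast_2d(uv).astype(float)
    d=np.c_[(uv[:,0]-c["cx"])/c["fx"],(uv[:,1]-c["cy"])/c["fy"],np.ones(len(uv))]@c["extrinsics"][:3,:3].T
    o=c["extrinsics"][:3,3]; return o+d*((z-o[2])/d[:,2])[:,None]
def cloud(c):
    v,u=np.mgrid[:480,:640];z=c["z_map"]
    P=np.stack([(u-c["cx"])/c["fx"]*z,(v-c["cy"])/c["fy"]*z,z],-1)
    return P@c["extrinsics"][:3,:3].T+c["extrinsics"][:3,3]
def save(c,n,roi=None,s=1):
    im=c["color"][:,:,::-1]
    if roi: x0,y0,x1,y1=roi; im=im[y0:y1,x0:x1]
    cv2.imwrite("pics/"+n+".png",cv2.resize(im,None,fx=s,fy=s,interpolation=cv2.INTER_CUBIC))
def blobs(c,lo,hi,amin=60):
    hsv=cv2.cvtColor(c["color"],cv2.COLOR_RGB2HSV)
    if lo[0]>hi[0]: m=cv2.inRange(hsv,(lo[0],lo[1],lo[2]),(180,255,255))|cv2.inRange(hsv,(0,lo[1],lo[2]),hi)
    else: m=cv2.inRange(hsv,lo,hi)
    n,l,st,ce=cv2.connectedComponentsWithStats(m)
    return [(l==i,st[i],ce[i]) for i in range(1,n) if st[i][4]>amin]
E
python3 - <<'E'
from h import *
for n in ("top","scene"):
    c=cam(n); save(c,n+"1"); P=cloud(c)
    for lo,hi,k in (((172,120,60),(8,255,255),"red"),((95,110,40),(130,255,255),"blue")):
        for m,st,ce in blobs(c,lo,hi):
            q=P[m&(c["z_map"]>0)]
            print(n,k,st,ce.round(),np.median(q,0).round() if len(q) else 0, q[:,2].max().round() if len(q) else 0)
s=env.read_state();print(s["position"],s["tcp_rot"],s["contact_force"])
E
```

```text
top red [420 273  27  18 341] [432. 281.] [ 508. -276.   63.] 71.0
top red [421 329  18  13 155] [429. 335.] [ 404. -276.   36.] 43.0
top blue [ 197  106   43   45 1404] [219. 127.] [799. 133.  33.] 79.0
top blue [ 308  121   42   44 1356] [328. 141.] [775. -79.  28.] 79.0
top blue [ 194  211  106   50 2785] [246. 235.] [588.  77.  29.] 101.0
scene red [121 266  21  20 311] [131. 276.] [ 407. -280.   32.] 44.0
scene red [149 276  30  35 759] [165. 295.] [ 513. -281.   54.] 70.0
scene blue [460 237  49  25 178] [483. 255.] [793. 118.  76.] 79.0
scene blue [ 362  282   55   50 1150] [386. 302.] [746. -61.  63.] 79.0
[208.1081642  481.77269466 255.23460505] [-0.38854122  0.59126692  0.38823649  0.59051806] [-0.03932661  0.47182759  0.8016812 ]
```

View pics/top1.png

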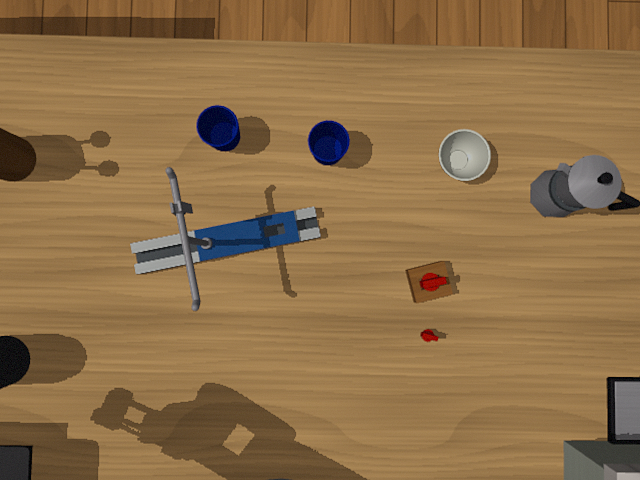

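View pics/scene1.png

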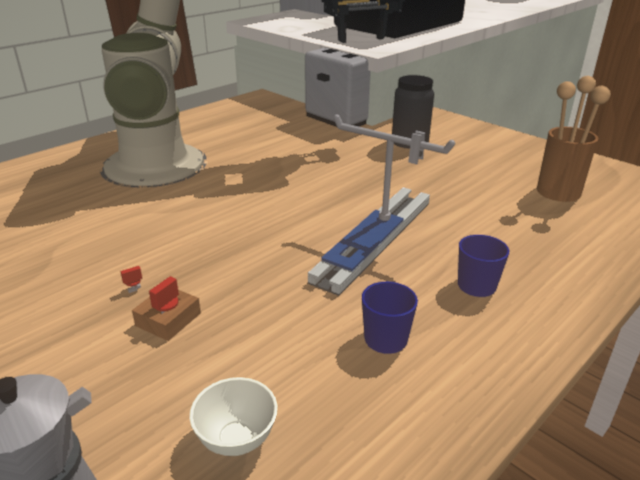

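The red things are the wing nut in the block, px (432,281) top, about (508,-276) with its top at z≈71, and a small loose wing nut at px (429,335). The one in the block is the larger and has the hanging bolt, so it fits. The post is at px (207,242) and the opening is the dark patch near (275,230). I'll confirm both in one enlarged crop and measure angles.

```bash
python3 - <<'E'
from h import *
c=cam("top"); P=cloud(c)
a=cv2.resize(c["color"][255:350,400:475],None,fx=5,fy=5,interpolation=cv2.INTER_CUBIC)
b=cv2.resize(c["color"][200:280,240:330],None,fx=4,fy=4,interpolation=cv2.INTER_CUBIC)
o=np.zeros((480,760,3),np.uint8);o[:475,:375]=a;o[:320,380:740]=b
cv2.imwrite("pics/crop1.png",o[:,:,::-1])
# wing: blade points above z=50
m=(P[...,2]>52)&(np.hypot(P[...,0]-508,P[...,1]+276)<40)
q=P[m][:,:2].astype(np.float32); print("wing",len(q),cv2.minAreaRect(q))
# block
m=(abs(P[...,2]-30)<5)&(np.hypot(P[...,0]-508,P[...,1]+276)<60); print("block",cv2.minAreaRect(P[m][:,:2].astype(np.float32)))
m=(abs(P[...,2]-26)<6)&(np.hypot(P[...,0]-588,P[...,1]-100)<260)&(abs(P[...,0]-588)<90)
q=P[m][:,:2].astype(np.float32); print("track",len(q),cv2.minAreaRect(q))
bl=max(blobs(c,(95,110,40),(130,255,255)),key=lambda b:b[1][4]); 
m=bl[0]&(P[...,2]<40)
v,u=np.nonzero(m); q=ray(c,np.c_[u,v],29)[:,:2].astype(np.float32); print("foot",cv2.minAreaRect(q), cv2.boxPoints(cv2.minAreaRect(q)).round())
print(ray(c,[[275,230],[207,242]],29))
E
```

```text
wing 201 ((506.0503234863281, -277.0349426269531), (14.053730010986328, 44.45507049560547), 13.211777687072754)
block ((505.5574645996094, -277.463134765625), (66.30029296875, 72.6070327758789), 15.25860595703125)
track 4289 ((579.22802734375, 116.50291442871094), (60.34298324584961, 360.3562927246094), 12.559670448303223)
foot ((588.5581665039062, 74.31040954589844), (59.57429122924805, 194.4961395263672), 12.598387718200684) [[538. 163.]
 [581. -27.]
 [639. -14.]
 [596. 176.]]
[[599.88226127  20.26754568  29.        ]
 [574.58067366 149.20267778  29.        ]]
```

View pics/crop1.png

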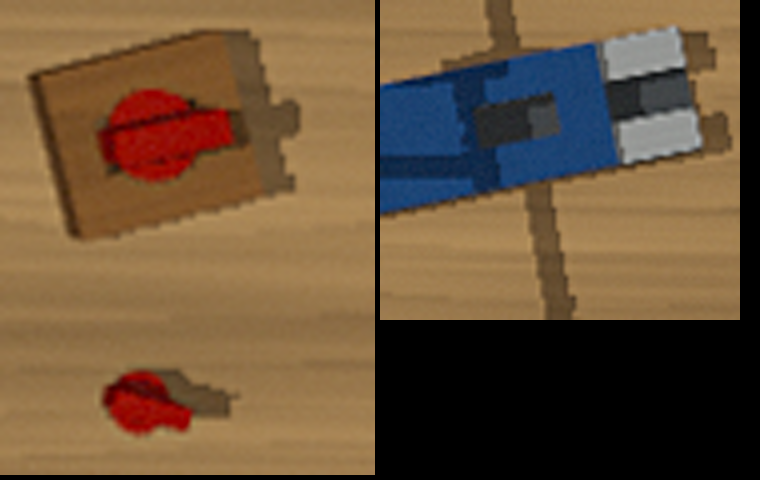

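The crop shows the large red wing nut (upright blade and flange) centred at about crop (168,135) on the block. The small one lies loose at (143,400). The foot's opening is at crop (517,120), i.e. px (274,230). Next I'll work out the joint-6 budget and the approach move.

```bash
cat >> h.py <<'E'
def yaw(s):
    M=R.from_quat(s["tcp_rot"]).as_matrix(); return np.degrees(np.arctan2(M[1,2],M[0,2]))
def plan(tgt,zyaw):
    s=env.read_state(); M=R.from_quat(s["tcp_rot"]).as_matrix()
    d=M.T@(np.array(tgt)-s["position"]); t=(yaw(s)-zyaw+180)%360-180
    print("t",round(s["t"],2),"pos",s["position"].round(1),"yaw",round(yaw(s),1),"down",M[:,0].round(3),"q1,q6",np.degrees(s["q"])[[0,5]].round(),"F",np.round(s["contact_force"],1),"gap",round(s["finger_gap"],1))
    print("tool shift",d.round(1),"turn deg",round(t,1))
E
python3 - <<'E'
from h import *
plan((506,-277,190),14); plan((506,-277,190),194)
c=cam("wrist");print(np.array(c["T_tool_cam"]).round(2),c["fx"])
E
```

```text
t 0.15 pos [208.1 481.8 255.3] yaw 66.6 down [-0.001 -0.001 -1.   ] q1,q6 [ 54. -13.] F [0.5 0.3 0.2] gap 88.0
tool shift [  65.7 -574.4 -578.4] turn deg 52.6
t 0.15 pos [208.1 481.8 255.3] yaw 66.6 down [-0.001 -0.001 -1.   ] q1,q6 [ 54. -13.] F [0.5 0.3 0.2] gap 88.0
tool shift [  65.7 -574.4 -578.4] turn deg -127.4
[[  -0.     -0.27    0.96 -128.35]
 [   0.     -0.96   -0.27   70.02]
 [   1.     -0.      0.      0.83]
 [   0.      0.      0.      1.  ]] 352.18006280648837
```

Call:
servo_tool([
  [[0, -20, -20, 3], [0, -55, -55, 6], [0, -92, -92, 9], [0, -130, -130, 13], [0, -167, -168, 16], [0, -205, -206, 19], [0, -243, -245, 23], [0, -280, -283, 26]],
])

```text
t: 1.2
position: [353.3, 109.4, 255.8]
tcp_rot: [-0.245, 0.663, 0.245, 0.664]
contact_force: [0.8, 0.9, -0.7]
finger_gap: 88.3
```

```bash
python3 -c "
from h import *
plan((506,-277,190),14)"
```

```text
t 1.2 pos [353.3 109.4 255.8] yaw 40.5 down [ 0.001  0.    -1.   ] q1,q6 [ -1. -42.] F [ 0.8  0.9 -0.7] gap 88.3
tool shift [  65.9 -392.9 -135. ] turn deg 26.5
```

Call:
servo_tool([
  [[8, -45, -15, 4], [16, -95, -33, 7], [25, -147, -51, 10], [33, -198, -68, 14], [42, -250, -86, 17], [50, -302, -104, 20], [58, -350, -120, 24], [66, -393, -135, 26.5]],
])

```text
t: 2.2
position: [506.9, -276.8, 189.1]
tcp_rot: [-0.086, 0.702, 0.086, 0.702]
contact_force: [0.3, -0.2, 0.9]
finger_gap: 88.2
```

```bash
cat > wing.py <<'E'
from h import *
import sys
plan((506,-277,190),14)
c=cam("wrist"); P=cloud(c); save(c,sys.argv[1])
m=np.zeros((480,640),bool)
for b,st,ce in blobs(c,(172,120,40),(8,255,255),300): 
    q=P[b&(c["z_map"]>0)]; print(st,np.median(q,0).round(),q[:,2].max().round(1)); m|=b
k=m&(P[...,2]>58)&(np.hypot(P[...,0]-506,P[...,1]+277)<40)
q=P[k][:,:2].astype(np.float32); print("blade",len(q),cv2.minAreaRect(q), q.mean(0))
E
python3 wing.py w1
```

```text
t 2.2 pos [ 506.9 -276.8  189.1] yaw 14.0 down [-0.  0. -1.] q1,q6 [-40. -54.] F [ 0.3 -0.2  0.9] gap 88.2
tool shift [-0.9  0.  -0.9] turn deg 0.0
[185 180  36  38 845] [ 406. -278.   36.] 40.6
[ 301  205   43   63 1828] [ 506. -278.   64.] 67.7
blade 1061 ((505.9423828125, -278.20904541015625), (13.533327102661133, 43.74386978149414), 13.506786346435547) [ 505.50543 -277.0429 ]
```

View pics/w1.png

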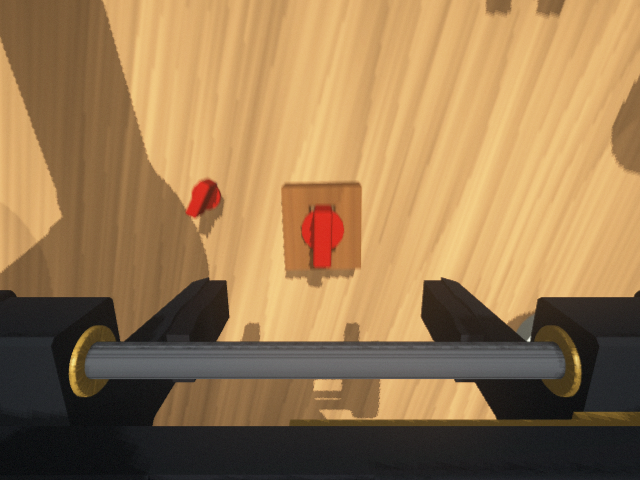

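The wrist view shows the big wing nut centred in the block at px (322,235), aligned with the jaws. The small one is at (205,197). The blade is at (506,-278), 13.5°. Descending to grip.

Call:
servo_tool([
  [[25, -0.5, -0.5, 0.3], [55, -1, -1, 0.5], [85, -1, -1, 0.5], [110, -1, -1, 0.5], [125, -1, -1, 0.5], [134, -1, -1, 0.5], [134, -1, -1, 0.5], [134, -1, -1, 0.5]],
], grip=50)

```text
t: 3.25
position: [506.1, -276.5, 56.5]
tcp_rot: [-0.084, 0.702, 0.084, 0.702]
contact_force: [-0.4, -0.5, -0.6]
finger_gap: 50.1
```

Call:
servo_tool([
  [[0, 0, 0, 0], [0, 0, 0, 0], [0, 0, 0, 0], [0, 0, 0, 0], [0, 0, 0, 0], [0, 0, 0, 0]],
], grip=8)

```text
t: 4.0
position: [505.8, -276.3, 55.8]
tcp_rot: [-0.084, 0.702, 0.084, 0.702]
contact_force: [-0.7, 1.1, 0.1]
finger_gap: 13.8
```

Call:
servo_tool([
  [[-6, 0, 0, 0], [-20, 0, 0, 0], [-45, 0, 0, 0], [-70, 0, 0, 0], [-95, 0, 0, 0], [-105, 0, 0, 0], [-110, 0, 0, 0], [-110, 0, 0, 0]],
])

```text
t: 5.0
position: [505.7, -276.2, 165.4]
tcp_rot: [-0.084, 0.702, 0.084, 0.702]
contact_force: [-0.5, -0.6, -1.1]
finger_gap: 14.0
```

```bash
python3 -c "
from h import *
plan((600,22.3,166),12.6)
c=cam('wrist');save(c,'w2')"
```

```text
t 5.0 pos [ 505.7 -276.2  165.4] yaw 13.6 down [-0.  0. -1.] q1,q6 [-40. -54.] F [-0.5 -0.6 -1.1] gap 14.0
tool shift [ -0.6 267.8 162. ] turn deg 1.0
```

View pics/w2.png

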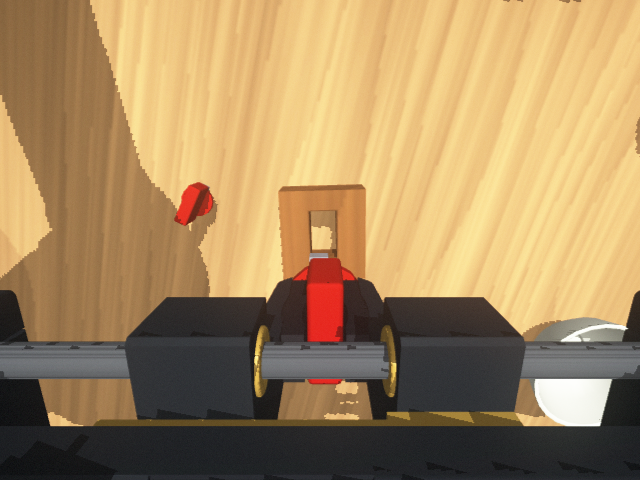

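The nut is held squarely, blade end at px (325,262), with the bolt clear of the block. Moving above the opening.

Call:
servo_tool([
  [[0, 15, 9, 0], [0, 50, 30, 0.3], [0, 95, 57, 0.5], [0, 140, 85, 1], [0, 185, 112, 1], [0, 225, 136, 1], [0, 253, 153, 1], [0, 268, 162, 1]],
])

```text
t: 6.05
position: [599.9, 24.8, 165.3]
tcp_rot: [-0.078, 0.703, 0.079, 0.702]
contact_force: [-0.0, 0.2, -1.0]
finger_gap: 14.1
```

```bash
cat > op.py <<'E'
from h import *
import sys
plan((600,22.3,166),12.6)
c=cam("wrist"); save(c,sys.argv[1]); P=cloud(c); s=env.read_state()
M=R.from_quat(s["tcp_rot"]).as_matrix()
Q=(P-s["position"])@M
b=max(blobs(c,(172,120,40),(8,255,255),300),key=lambda b:b[1][4])[0]
q=Q[b&(c["z_map"]>0)]; t=q[q[:,0]<np.percentile(q[:,0],2)+3]
print("blade top x",np.percentile(q[:,0],[1,50,99]).round(1),"y",np.percentile(t[:,1],[1,99]).round(1),"z",np.percentile(t[:,2],[1,99]).round(1))
fb=blobs(c,(95,90,30),(130,255,255),300); 
for m,st,ce in fb: print("blue",st,ce.round())
m=max(fb,key=lambda b:b[1][4])[0].astype(np.uint8)
cs,h=cv2.findContours(m,cv2.RETR_CCOMP,cv2.CHAIN_APPROX_NONE)
for k,x in enumerate(cs):
    if cv2.contourArea(x)>200:
        w=ray(c,x[:,0,:],29)[:,:2].astype(np.float32); r=cv2.minAreaRect(w)
        print("outer" if h[0][k][3]<0 else "hole",np.round(r[0],1),np.round(r[1],1),round(r[2],1), "px",x[:,0].mean(0).round())
E
python3 op.py w3
```

```text
t 6.05 pos [599.9  24.8 165.3] yaw 12.8 down [-0.001  0.    -1.   ] q1,q6 [ -9. -22.] F [-0.   0.2 -1. ] gap 14.1
tool shift [-0.7 -2.4 -0.5] turn deg 0.2
blade top x [-49.5  -8.8  23.3] y [-4.4 26. ] z [-6.5  6.9]
blue [  280    18    89   261 17635] [324. 138.]
blue [ 563  100   77  120 6889] [607. 159.]
blue [ 514  379   41   48 1485] [534. 405.]
outer [587.7  78. ] [ 59.3 185.5] 12.6 px [324. 145.]
```

View pics/w3.png

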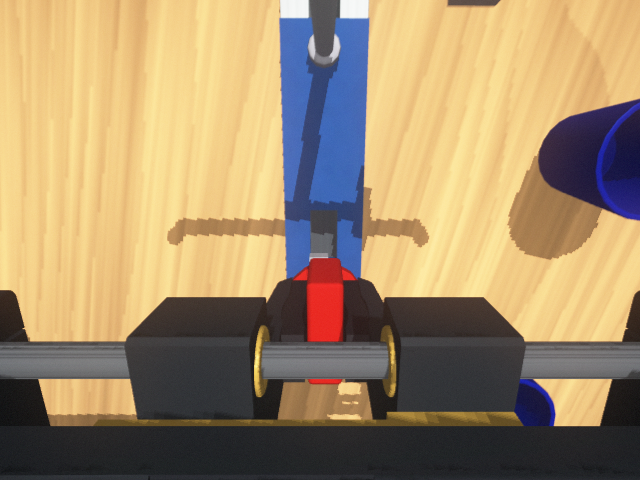

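The view shows the opening's far end at px row ~210, cols 309–337, straight ahead of the nut. The head's tip is at about (318,257) and the post is at (323,48). Now computing the offsets between bolt axis and opening.

```bash
python3 - <<'E'
from h import *
c=cam("wrist"); s=env.read_state(); M=R.from_quat(s["tcp_rot"]).as_matrix(); p=s["position"]
tl=lambda w:((w-p)@M).round(1)
img=cv2.cvtColor(c["color"],cv2.COLOR_RGB2HSV)
blue=cv2.inRange(img,(95,90,20),(130,255,255))>0; red=(cv2.inRange(img,(172,120,40),(180,255,255))|cv2.inRange(img,(0,120,40),(8,255,255)))>0
col=img[:,322]; 
for x in (316,323,330): print(x,"non-blue from row",[v for v in range(195,262) if not blue[v,x]][:1],"red from",[v for v in range(230,300) if red[v,x]][:1])
for v in (216,225,235,245): 
    k=[u for u in range(295,352) if not blue[v,u]]; print(v,"hole cols",k[0],k[-1])
print("foot edges",[ (v,np.nonzero(blue[v,270:375])[0][[0,-1]]+270) for v in (100,150,180,245)])
print("sat/val col 318",[(v,*c["color"][v,318]) for v in range(246,264,2)])
for v in (208,210,212): print("far edge",v,"world",ray(c,[[323,v]],29).round(1),"tool",tl(ray(c,[[323,v]],29)))
for uv in ((325,258),(325,260)): print("blade end",tl(ray(c,[uv],p[2]+10)))
print("head tip", [tl(ray(c,[[318,v]],p[2]-26-14.5)) for v in (252,254,256)])
for v in (180,245): 
    k=np.nonzero(blue[v,270:375])[0][[0,-1]]+270; print("edges tool",tl(ray(c,[[k[0],v],[k[1],v]],29)))
E
```

```text
316 non-blue from row [212] red from [258]
323 non-blue from row [212] red from [258]
330 non-blue from row [212] red from [258]
216 hole cols 309 335
225 hole cols 310 335
235 hole cols 310 335
245 hole cols 310 335
foot edges [(100, array([281, 364])), (150, array([283, 363])), (180, array([283, 361])), (245, array([285, 360]))]
sat/val col 318 [(246, np.uint8(101), np.uint8(105), np.uint8(107)), (248, np.uint8(101), np.uint8(103), np.uint8(106)), (250, np.uint8(101), np.uint8(103), np.uint8(107)), (252, np.uint8(103), np.uint8(102), np.uint8(106)), (254, np.uint8(150), np.uint8(145), np.uint8(149)), (256, np.uint8(149), np.uint8(145), np.uint8(149)), (258, np.uint8(177), np.uint8(68), np.uint8(70)), (260, np.uint8(175), np.uint8(40), np.uint8(37)), (262, np.uint8(174), np.uint8(37), np.uint8(36))]
far edge 208 world [[595.4  44.4  29. ]] tool [[1.364e+02 2.090e+01 1.000e-01]]
far edge 210 world [[595.7  42.9  29. ]] tool [[1.364e+02 1.940e+01 1.000e-01]]
far edge 212 world [[596.1  41.4  29. ]] tool [[1.364e+02 1.780e+01 1.000e-01]]
blade end [[-10.   31.3   1.4]]
blade end [[-10.   30.6   1.4]]
head tip [array([[40.5, 17. , -2. ]]), array([[40.5, 16. , -2. ]]), array([[40.5, 14.9, -2. ]])]
edges tool [[136.4  42.1 -29.7]
 [136.4  42.1  28.5]]
edges tool [[136.4  -8.6 -29.8]
 [136.3  -8.6  29.1]]
```

Bolt axis and opening agree within ~1 mm. Descending in stages.

Call:
servo_tool([
  [[15, -1, -0.4, 0], [35, -1, -0.4, 0], [55, -1, -0.4, 0], [70, -1, -0.4, 0], [80, -1, -0.4, 0], [87, -1, -0.4, 0], [93, -1, -0.4, 0], [98, -1, -0.4, 0]],
])

```text
t: 7.15
position: [600.0, 21.3, 67.6]
tcp_rot: [-0.078, 0.703, 0.078, 0.703]
contact_force: [0.4, 0.3, -1.2]
finger_gap: 13.7
```

Call:
servo_tool([
  [[2, 0, 0, 0], [4, 0, 0, 0], [6, 0, 0, 0], [8, 0, 0, 0], [10, 0, 0, 0], [11, 0, 0, 0], [11, 0, 0, 0], [11, 0, 0, 0]],
])

```text
t: 8.15
position: [599.9, 21.3, 56.8]
tcp_rot: [-0.078, 0.703, 0.078, 0.703]
contact_force: [-0.3, 0.4, 0.1]
finger_gap: 13.9
```

Head is in with no contact force. Lowering the last ~2 mm with a 1.5 mm centring shift.

Call:
servo_tool([
  [[0.5, 1, 0, 0], [1, 1.5, 0, 0], [1.5, 1.5, 0, 0], [2, 1.5, 0, 0], [2, 1.5, 0, 0], [2, 1.5, 0, 0]],
])

```text
t: 8.9
position: [599.6, 22.8, 54.8]
tcp_rot: [-0.078, 0.703, 0.078, 0.703]
contact_force: [-0.5, -0.5, -0.4]
finger_gap: 14.0
```

Call:
servo_tool([
  [[0, 0, 0, 8], [0, 0, 0, 18], [0, 0, 0, 28], [0, 0, 0, 38], [0, 0, 0, 48], [0, 0, 0, 58], [0, 0, 0, 68], [0, 0, 0, 78]],
])

```text
t: 9.9
position: [600.5, 22.4, 55.1]
tcp_rot: [0.384, 0.593, -0.383, 0.595]
contact_force: [3.9, -1.2, -1.9]
finger_gap: 13.8
```

Call:
servo_tool([
  [[0, 0, 0, 4], [0, 0, 0, 8], [0, 0, 0, 12], [0, 0, 0, 12], [0, 0, 0, 12]],
])

```text
t: 10.52
position: [600.7, 22.4, 55.3]
tcp_rot: [0.442, 0.551, -0.441, 0.553]
contact_force: [4.5, -2.2, -2.2]
finger_gap: 13.8
```

```bash
python3 -c "
from h import *
plan((600,22.3,55),-77.4);print(env.read_state()['wrist_torque'])"
```

```text
t 10.53 pos [600.7  22.4  55.3] yaw -77.3 down [ 0.004 -0.001 -1.   ] q1,q6 [-9. 68.] F [ 4.5 -2.2 -2.2] gap 13.8
tool shift [ 0.3 -0.7 -0.1] turn deg 0.1
[-0.24879355 -0.80565946  0.09653768]
```

Square at 90°. Now tightening.

Call:
servo_tool([
  [[0, 0, 0, 8], [0, 0, 0, 16], [0, 0, 0, 24], [0, 0, 0, 32], [0, 0, 0, 40], [0, 0, 0, 48], [0, 0, 0, 54], [0, 0, 0, 60]],
])

```text
t: 11.52
position: [600.1, 22.6, 54.9]
tcp_rot: [0.66, 0.256, -0.659, 0.257]
contact_force: [3.2, -1.7, -2.1]
finger_gap: 13.7
```

Call:
servo_tool([
  [[0, 0, 0, 5], [0, 0, 0, 10], [0, 0, 0, 14], [0, 0, 0, 18], [0, 0, 0, 18]],
])

```text
t: 12.15
position: [599.6, 22.2, 54.7]
tcp_rot: [-0.691, -0.151, 0.691, -0.152]
contact_force: [0.2, -5.3, -0.6]
finger_gap: 13.8
```

```bash
python3 -c "
from h import *
plan((600,22.3,55),-155.4);print(env.read_state()['wrist_torque'])"
```

```text
t 12.15 pos [599.6  22.2  54.7] yaw -155.3 down [ 0.    -0.001 -1.   ] q1,q6 [ -9. 146.] F [ 0.2 -5.3 -0.6] gap 13.8
tool shift [-0.3  0.1 -0.4] turn deg 0.1
[-0.72835677  0.04012327  0.1443595 ]
```

Call:
servo_tool([
  [[0, 0, 0, 3], [0, 0, 0, 6], [0, 0, 0, 9], [0, 0, 0, 12], [0, 0, 0, 12], [0, 0, 0, 12]],
])

```text
t: 12.9
position: [599.1, 22.1, 54.7]
tcp_rot: [-0.702, -0.079, 0.703, -0.079]
contact_force: [-3.2, -5.8, 0.5]
finger_gap: 13.5
```

```bash
python3 -c "
from h import *
plan((600,22.3,55),-167.4);print(env.read_state()['wrist_torque'])"
```

```text
t 12.9 pos [599.1  22.1  54.7] yaw -167.2 down [-0.001 -0.001 -1.   ] q1,q6 [ -9. 158.] F [-3.2 -5.8  0.5] gap 13.5
tool shift [-0.3  0.  -0.9] turn deg 0.2
[-0.81554899  0.43976411  0.38566126]
```

Torque about the axis has risen to 0.39 N m, so it is clamped. Releasing and lifting to look.

Call:
servo_tool([
  [[0, 0, 0, 0], [0, 0, 0, 0], [0, 0, 0, 0], [0, 0, 0, 0], [0, 0, 0, 0]],
], grip=45)

```text
t: 13.52
position: [599.6, 22.8, 54.7]
tcp_rot: [0.703, 0.078, -0.703, 0.078]
contact_force: [0.2, -0.4, 0.7]
finger_gap: 45.3
```

Call:
servo_tool([
  [[-5, 0, 0, 0], [-20, 0, 0, 0], [-45, 0, 0, 0], [-75, 0, 0, 0], [-105, 0, 0, 0], [-125, 0, 0, 0], [-130, 0, 0, 0], [-130, 0, 0, 0]],
])

```text
t: 14.52
position: [599.4, 22.8, 184.8]
tcp_rot: [-0.703, -0.078, 0.703, -0.078]
contact_force: [0.6, -0.2, -0.7]
finger_gap: 45.2
```

```bash
python3 - <<'E'
from h import *
plan((600,22.3,185),-167.4)
c=cam("wrist"); P=cloud(c); save(c,"w4")
for b,st,ce in blobs(c,(172,120,40),(8,255,255),300):
    k=b&(P[...,2]>57); q=P[k][:,:2].astype(np.float32)
    if len(q)>20: print("blade",st,cv2.minAreaRect(q),P[k][:,2].max(),np.median(P[k][:,2]))
c=cam("top")
bl=[b for b in blobs(c,(95,110,40),(130,255,255)) ]
for m,st,ce in bl: print(st,ce.round(1))
P=cloud(c); m=(abs(P[...,2]-26)<6)&(abs(P[...,0]-588)<90)&(abs(P[...,1]-100)<240); print("track",cv2.minAreaRect(P[m][:,:2].astype(np.float32)))
E
```

```text
t 14.53 pos [599.4  22.8 184.8] yaw -167.4 down [-0. -0. -1.] q1,q6 [ -9. 158.] F [ 0.6 -0.2 -0.7] gap 45.2
tool shift [-0.2  0.6 -0.5] turn deg 0.0
blade [ 305  204   43   64 1817] ((605.3624877929688, 0.7789344787597656), (13.836111068725586, 94.0478744506836), 14.017335891723633) 313.1017432753513 64.08961729275143
[ 197  106   43   45 1500] [218.6 127.5]
[ 308  121   42   44 1397] [328.2 141.6]
[200 236  43  25 596] [220.6 248.7]
track ((579.0452880859375, 116.1739501953125), (59.87073516845703, 359.8059997558594), 12.512669563293457)
```

View pics/w4.png

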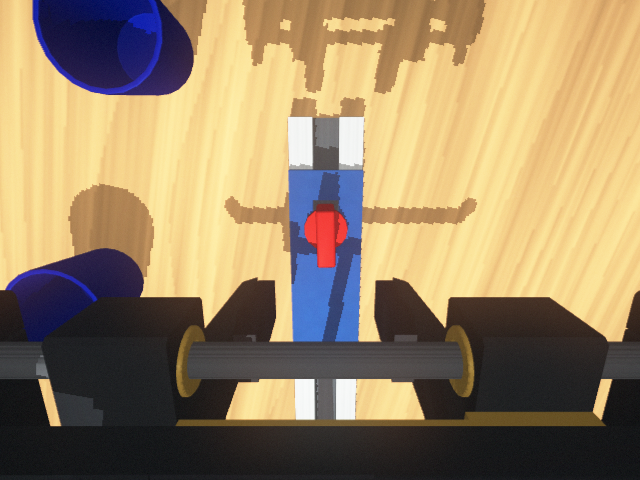

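The nut stands upright, flat on the foot at px (326,235). Its blade is along the slot, i.e. 180° from where it was inserted, so with the head stopped at 90–99° the nut has turned 1.4–1.57 rad. The foot and both cups are where they were, and the gripper is clear.

```bash
python3 -c "
from bench import env
print(env.sign_off())"
```

```text
the job is handed in; nothing more can be done
None
```

I clamped the foot with the T-bolt, released the wing nut and handed the job in at about 15 s of the 64 s allowed. The hand-in reports no verdict.

I took the larger wing nut and its bolt out of the block and lowered the head through the foot's opening without contact force. I then turned it 180° clockwise in one grip: about 90° to set the head across the slot, the rest to tighten.

**Last checks:**
- **Tightness:** the torque rose from about 0.1 to 0.39 N m as it tightened. From the 180° total and the head's stop at 90–99°, the nut has turned about 1.4–1.57 rad on the bolt, against 1.1 needed. This is inferred; I could not read the joint, see the head under the foot, or measure the clamping force.
- **Nut:** it stayed put after release and looks upright on the foot. The final blade fit picked up stray points (94 mm long instead of 44), so I judged this from the picture.
- **Cups:** both are within about a pixel of where they started in the top view.
- **Foot and track:** the track fit is unchanged and the foot looks in place. The arm hid part of the foot from the top camera, so I did not measure its position again.
- **Robot:** the gripper is open and about 130 mm above the grip height, touching nothing. The highest contact force I read was about 7 N.

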